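Stack two flanged hubs on the carving stand

ROBOT

A 6-joint arm with a two-finger parallel gripper is mounted at the origin on the work surface. World frame = base frame: x ahead of the robot, y to its left, z up, the work surface at z = 0. Lengths are in m, angles in rad, forces in N, time in s.
With the tool pointing down it reaches from about 0.4 to 0.925 m from the base axis. Payload 3.4 kg.
Tool frame: the origin (TCP) lies at the very end of the fingers, on their centre line; the grasp point (between the pads) lies 19 mm behind it; z points along the fingers, y is the line along which they close (so a half turn about z gives the same grasp; the last joint's range is limited). The gripper opens to 85 mm and grips with 20 to 120 N. Pads are 22 mm wide; open, the fingers measure 114 mm over their backs; the gripper's body (76 mm by 85 mm) begins 54 mm behind the grasp point. The pads swing forward as they close: fully open they stand 13 mm farther back than shut.
Start: joints at [1.121, 0.307, 1.506, -0, 1.328, -0.073], TCP at [0.212, 0.535, 0.231] pointing down, gripper open.
Joint ranges: [-3.12, 3.12], [-1.05, 2.28], [0.14, 2.33], [-1.42, 4.57], [0.1, 2.73], [-2.68, 2.68]. Speed limits (rad/s): [2.57, 2.57, 3.14, 3.14, 3.14, 3.14].

INTERFACE

Orientations are given as a rotation vector (axis times angle).
In Python, from plant import * gives the robot as it stands. The module is installed in compiled form; this text tells all that it offers.
- The arm moves only by the tool servo_tool, never from a script. Its argument "motion" is a list that holds one entry, the list of rows, each a list of 6 numbers: the shift along the world's x, y, z in m, then the turn, a rotation vector about the world's x, y, z in degrees. In form: [[[x, y, z, wx, wy, wz], ...]]. A call has 1 to 12 rows; each row is the pose to reach, as a shift and turn from the pose commanded when the call began; what a row does not reach only later rows make up. A row lasts 1/10 s, in which the tool goes at most 50 mm and 8.59 degrees, less where a joint would pass 70% of its speed; a pose out of reach is approached as far as the arm can. A call with a gripper value outside its range is refused whole. "grip" is the finger opening in m, from 0 to 0.0854, set as the call begins (left out, the last holds). The fingers move at their own pace and stop on an object; the grip force is fixed at half the most. Time passes only in rows, so rows that repeat a pose let the fingers close. It gives the time, the measured TCP pose, the force, the opening and the grip force at its end, in the units of the state.
- get_obs(): the state, without advancing time (a new reading comes with each control period).
- capture(name): name is "scene" or "top"; returns a dict with "pixels" (420x560x3 uint8, red, green, blue), "camera_matrix" (3x3 intrinsics, pixels), "xyz" and "orientation" of the camera in the world. Camera axes: x right, y down, z forward; pixel columns grow to the right and rows downward; lengths in m; the calibration is good to about 2 mm. A picture is of the moment at which its call begins. There is no depth.
- job_done(): hands the job in; it is judged then, once.
The state is a dict: "clock": time; "joint_pos": joint angles; "joint_velocities": joint speeds; "joint_efforts": joint torques, N m; "tool_pos": TCP position; "orientation": TCP orientation; "wrist_force": force on the tool from outside, world axes, zero at the start; "wrist_torque": the same for the moment, N m; "width": opening from 0.0 (shut) to 1.0 (fully open); "grip_force": force on a finger pad.
Only numpy, scipy, OpenCV 4.12 (cv2) and the standard library are available. Lean on these libraries where they do the work, as an engineer would, in place of code of your own. Each camera call takes 0.05 s, during which the arm holds its last target. There are 200 camera calls.

TASK

Set up the carving stand for the next head: put the wide round-flanged hub over the stand's upright spigot, flange down, fully home on the seat, then the small round-flanged hub over the same spigot, flange down, fully home on top of the wide one. Lower them down gently rather than dropping them, and leave the square-flanged hub where it lies.

Things in the scene. Friction and masses are not known exactly. Their poses are not given: they have to be found in the camera images.
- wide_hub_mid (a point): Wide hub, bare aluminium, lying flange down on the bench: a round flange 104 mm across and 8 mm thick at the bottom, and a round boss 40 mm across rising from its middle; 40 mm high in all, with a 28 mm hole straight through along its axis. About 0.3 kg. The point is on the axis, half-way up (20 mm above the underside, 12 mm above the flange's upper face, 20 mm below the boss's top); z points up along the axis. Grip it by the boss, above the flange.
- small_hub_mid (a point): Small hub, bare aluminium, lying flange down on the bench: the same as the wide hub (boss 40 mm across, flange 8 mm thick, 40 mm high in all, 28 mm through hole), but its round flange is only 68 mm across. About 0.18 kg. The point is on the axis, half-way up (20 mm above the underside); z points up along the axis.
- square_hub_mid (a point): Hub with a square flange, bare aluminium, not wanted: flange 80 mm square and 8 mm thick, boss 40 mm across, 40 mm high in all. Leave it where it lies. The point is on the axis, half-way up (20 mm above the underside); z points up.
- spigot_seat (a point): Carving stand, dark steel, fixed to the bench: a round foot 136 mm across, a waist, and a round flat seat 110 mm across, 60 mm above the bench. A bright steel spigot 20 mm across stands upright in the middle of the seat, 60 mm tall, its top 14 mm tapering to 8 mm across. A hub on the seat reaches 40 mm up the spigot, so 20 mm of it stands out for the second hub. The point is the centre of the seat's upper face, at the spigot's foot; z points up along the spigot.
Not all that is in view belongs to the job. Leave any turquoise or yellow look-alike of the part that bears wide_hub_mid alone.

How it is judged:
On the way, in this order (a step that is already met when the one before it is completed fails the run):
1. the wide hub is fully home on the stand's seat, flange down, over the spigot (horizontal distance between wide_hub_mid and spigot_seat below 0.01 m and z of wide_hub_mid in the frame of spigot_seat between 0.015 and 0.024 m and angle between wide_hub_mid's own z axis and vertical below 0.12 rad), for 0.2 s.
2. the small hub is fully home on top of the wide hub, flange down, over the spigot (all of step 1 and horizontal distance between small_hub_mid and spigot_seat below 0.012 m and z of small_hub_mid in the frame of spigot_seat between 0.054 and 0.065 m and angle between small_hub_mid's own z axis and vertical below 0.12 rad), for 0.2 s.
At the end, for the whole second after the job is handed in: Wide hub flange down on the seat (axis within 10 mm of the spigot's, middle 15 to 24 mm above the seat; 20 when home), small hub flange down on it (axis within 12 mm, middle 54 to 65 mm above the seat; 60 when home), both within 0.12 rad of upright, released and at rest (all of step 2 and linear speed of each of wide_hub, small_hub below 0.02 m/s); the robot touches nothing.
It fails at once if the square-flanged hub is moved by more than 30 mm (distance of square_hub_mid from where it was at the start of the episode above 0.03 m).
It fails at once if the wide hub is dropped onto the stand (faster than 0.7 m/s there, a fall of about 25 mm) (horizontal distance between wide_hub_mid and spigot_seat below 0.03 m and z of wide_hub_mid in the frame of spigot_seat below 0.12 m and linear speed of wide_hub above 0.7 m/s).
It fails at once if the small hub is dropped onto the stand (faster than 0.7 m/s there, a fall of about 25 mm) (horizontal distance between small_hub_mid and spigot_seat below 0.03 m and z of small_hub_mid in the frame of spigot_seat below 0.12 m and linear speed of small_hub above 0.7 m/s).
It also fails if it takes over 54 s, if anything falls off the work surface, if the arm or the gripper's body presses on something with over 40 N, if the wrist force passes 120 N, or if a joint passes its speed limit or range.

## Working session

There is one attempt and no reset: what is moved stays moved. The work goes in short steps, Python scripts to look and compute and a tool call to move; the robot and the scene stay as the last step left them, time stands still between calls to the robot, and variables do not carry over. Pictures are saved under pics/ and viewed, at most 10 in all, crops included, and the job is handed in when it is done.

Besides the shell and the picture viewer there is one more tool, called after "Emit:" in YAML: its name, and indented under it one key for each argument. servo_tool: Moves the arm, as the interface text tells. Its arguments: {"type":"object","properties":{"motion":{"type":"array","items":{"type":"array","items":{"type":"array","items":{"type":"number"}}}},"grip":{"type":"number"}},"required":["motion"]}

```bash
mkdir -p pics; python3 - <<'E'
from plant import *
import cv2,pickle
d={}
for n in("scene","top"):
    c=capture(n);d[n]=c;cv2.imwrite(f"pics/{n}0.png",c["pixels"][:,:,::-1]);print(n,c["camera_matrix"],c["xyz"],c["orientation"])
pickle.dump(d,open("c0.pkl","wb"));print(get_obs())
E
```

```text
scene [[469.84261138   0.         280.84108669]
 [  0.         469.84261138 207.95491706]
 [  0.           0.           1.        ]] [ 0.91507698 -0.28155111  0.85127399] [-2.2491001  -1.32246856  0.40585272]
top [[408.16429147   0.         282.43087674]
 [  0.         408.16429147 209.27527998]
 [  0.           0.           1.        ]] [ 0.30727917 -0.04786909  0.88931749] [-2.13231678  2.1141181  -0.18100112]
{'clock': 0.1, 'joint_pos': array([ 1.12051810e+00,  3.07482947e-01,  1.50751286e+00,  3.04308762e-05,
        1.32845266e+00, -7.34862265e-02]), 'joint_velocities': array([ 0.00105024, -0.00244843, -0.00316491,  0.00025633, -0.00103403,
        0.00066975]), 'joint_efforts': array([-2.22599351e-04, -4.58528924e+01, -2.52609193e+01, -6.24902054e-05,
        5.51667530e-03,  3.80651295e-05]), 'tool_pos': array([0.21129631, 0.53409461, 0.23049319]), 'orientation': array([-5.88284266e-01, -3.08550163e+00,  2.80325518e-03]), 'wrist_force': array([ 1.05304972, -0.92064183, -0.09348622]), 'wrist_torque': array([-0.01466136,  0.06025611, -0.03801169]), 'grip_force': 0.0, 'width': 1.0006778848123796}
```

View pics/top0.png

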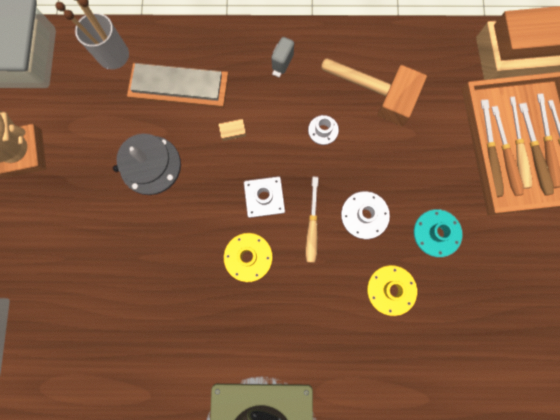

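View pics/scene0.png

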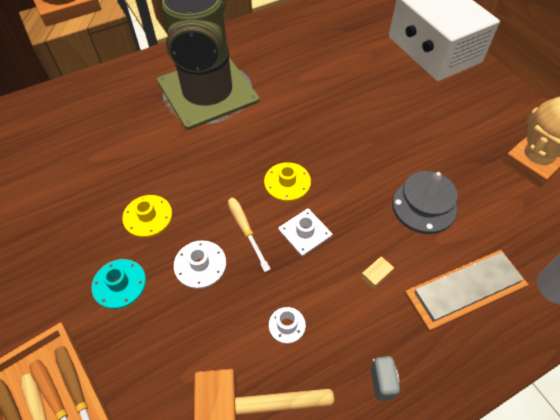

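The top view shows the wide hub at (366,215), the small one at (323,129), the square one at (264,197) and the stand at (148,164), with its spigot tip near (134,152). In the scene view they are at (200,263), (287,324), (305,230) and (428,195), with the tip near (437,175).

```bash
cat > h.py <<'E'
import numpy as np,cv2
from scipy.spatial.transform import Rotation as R
from scipy.optimize import least_squares
def rays(c,uv):
    uv=np.atleast_2d(uv).astype(float)
    d=np.c_[uv,np.ones(len(uv))]@np.linalg.inv(c["camera_matrix"]).T
    return d@R.from_rotvec(c["orientation"]).as_matrix().T
def onplane(c,uv,z):
    d=rays(c,uv); return (c["xyz"]+d*((z-c["xyz"][2])/d[:,2])[:,None])[:,:2]
def circ(p):
    f=lambda q:np.hypot(p[:,0]-q[0],p[:,1]-q[1])-q[2]
    return least_squares(f,[*p.mean(0),.04],loss="soft_l1",f_scale=.001).x
def blob(mask,seed):
    n,l,s,c=cv2.connectedComponentsWithStats(mask.astype(np.uint8))
    ids=[i for i in range(1,n) if s[i,4]>60]
    i=min(ids,key=lambda i:np.hypot(*(c[i]-seed)))
    k=max(cv2.findContours((l==i).astype(np.uint8),0,cv2.CHAIN_APPROX_NONE)[0],key=len)
    return k[:,0]
def light(c):
    h=cv2.cvtColor(c["pixels"],cv2.COLOR_RGB2HSV); return (h[...,1]<60)&(h[...,2]>130)
E
python3 - <<'E'
import pickle;from h import *
d=pickle.load(open("c0.pkl","rb"))
S={"wide":((366,215),(200,263)),"small":((323,129),(287,324)),"square":((264,197),(305,230))}
for k,v in S.items():
    for n,s in zip(("top","scene"),v):
        p=onplane(d[n],blob(light(d[n]),s),.007);print(k,n,circ(p).round(4),len(p))
for n,s in zip(("top","scene"),((148,164),(428,195))):
    h=cv2.cvtColor(d[n]["pixels"],cv2.COLOR_RGB2HSV)
    k=blob((h[...,2]<85)&(h[...,1]<110),s);print("stand",n,circ(onplane(d[n],k,.01)).round(4),circ(onplane(d[n],k,.06)).round(4),len(k),k.min(0),k.max(0))
a=d["top"]["pixels"][125:205,105:190,::-1];b=d["scene"]["pixels"][160:240,385:470,::-1]
cv2.imwrite("pics/st.png",cv2.resize(np.hstack([a,b]),None,fx=4.7,fy=4.7,interpolation=0))
E
```

```text
wide top [ 0.4571 -0.2196  0.0525] 136
wide scene [ 0.4587 -0.2199  0.0519] 140
small top [ 0.6527 -0.1294  0.0345] 84
small scene [ 0.6539 -0.1293  0.0337] 102
square top [0.4961 0.0028 0.0458] 142
square scene [0.4973 0.0027 0.0459] 115
stand top [0.5808 0.2766 0.0575] [0.5653 0.2582 0.0542] 94 [139 149] [169 183]
stand scene [0.5487 0.2877 0.0564] [0.5705 0.2539 0.053 ] 123 [403 186] [452 217]
```

View pics/st.png

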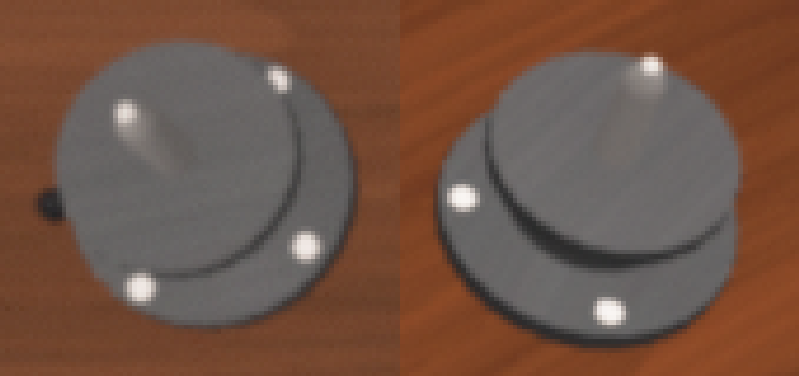

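The crop shows the spigot tip at about (131.1,148.3) in the top view and (438,173.3) in the scene view. The seat's rim is clear, so I'll triangulate the tip and cross-check it with the rim points on z = 0.06.

```bash
python3 - <<'E'
import pickle;from h import *
d=pickle.load(open("c0.pkl","rb"))
t=(131.1,148.3);s=(438,173.3)
for z in(.117,.12):print(onplane(d["top"],t,z),onplane(d["scene"],s,z))
a,b=d["top"],d["scene"];u,v=rays(a,t)[0],rays(b,s)[0]
q=np.linalg.lstsq(np.c_[u,-v],b["xyz"]-a["xyz"],rcond=None)[0];print(a["xyz"]+q[0]*u,b["xyz"]+q[1]*v)
T=np.array([(57,165),(180,40),(100,73),(298,150),(285,208),(245,251),(175,272)])/4.7+[104.5,124.5]
S=np.array([(487,130),(520,75),(590,52),(690,75),(741,165),(640,254),(560,235),(505,185)])/4.7+[384.5-85,159.5]
print(circ(onplane(a,T,.06)),circ(onplane(b,S,.06)))
F=np.array([(353,170),(340,240),(300,295),(215,325),(135,303)])/4.7+[104.5,124.5];print(circ(onplane(a,F,.01)))
from plant import *
print(R.from_rotvec(get_obs()["orientation"]).as_matrix().round(3))
E
```

```text
[[0.56789385 0.26134529]] [[0.56549911 0.26178057]]
[[0.56688152 0.26014417]] [[0.56692737 0.25956069]]
[0.56692603 0.26019698 0.1198681 ] [0.56676547 0.25981233 0.11965992]
[0.56677442 0.25843453 0.05470985] [0.56742267 0.25991167 0.05486682]
[0.5642773  0.25694991 0.06489509]
[[-0.93   0.368 -0.001]
 [ 0.368  0.93  -0.002]
 [ 0.    -0.002 -1.   ]]
```

Emit:
servo_tool:
  motion:
    - [[0.27,-0.335,0,0,0,0],[0.27,-0.335,0,0,0,0],[0.27,-0.335,0,0,0,0],[0.27,-0.335,0,0,0,0],[0.27,-0.335,0,0,0,0],[0.27,-0.335,0,0,0,0],[0.27,-0.335,0,0,0,0],[0.27,-0.335,0,0,0,0],[0.27,-0.335,0,0,0,0],[0.246,-0.755,0,0,0,0],[0.246,-0.755,0,0,0,0],[0.246,-0.755,0,0,0,0]]
  grip: 0.0854

```text
clock: 1.3
tool_pos: [0.4725, 0.0481, 0.2308]
orientation: [-0.587, -3.085, 0.0]
wrist_force: [0.6, -0.6, -0.6]
width: 1.002
grip_force: 0.0
```

Emit:
servo_tool:
  motion:
    - [[-0.0145,-0.268,0,0,0,0],[-0.0145,-0.268,0,0,0,0],[-0.0145,-0.268,0,0,0,0],[-0.0145,-0.268,0,0,0,0],[-0.0145,-0.268,0,0,0,0],[-0.0145,-0.268,0,0,0,0],[-0.0145,-0.268,-0.04,0,0,0],[-0.0145,-0.268,-0.08,0,0,0],[-0.0145,-0.268,-0.12,0,0,0],[-0.0145,-0.268,-0.15,0,0,0],[-0.0145,-0.268,-0.17,0,0,0],[-0.0145,-0.268,-0.17,0,0,0]]

```text
clock: 2.5
tool_pos: [0.456, -0.2167, 0.0583]
orientation: [-0.587, -3.079, -0.004]
wrist_force: [-0.2, -0.4, -0.2]
width: 1.001
grip_force: 0.0
```

```bash
python3 - <<'E'
from plant import *
import cv2,numpy as np
o=get_obs();print(o["tool_pos"],o["joint_pos"])
a=capture("top")["pixels"][160:270,290:440];b=capture("scene")["pixels"][190:300,130:280]
cv2.imwrite("pics/g1.png",cv2.resize(np.hstack([a,b])[...,::-1],None,fx=2.6,fy=2.6))
E
```

```text
[ 0.45597042 -0.21666625  0.058348  ] [-5.27278496e-01  4.15292632e-01  1.86485664e+00 -6.52549773e-06
  8.68864621e-01 -1.72116565e+00]
```

View pics/g1.png

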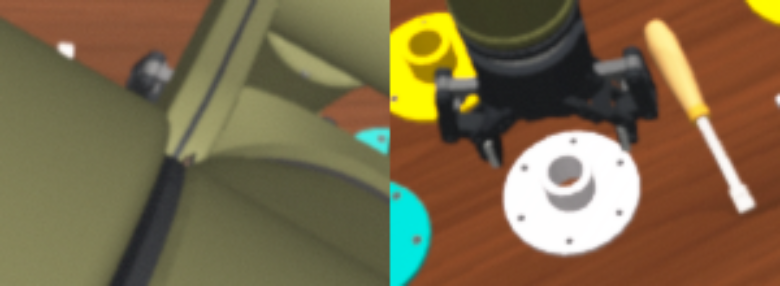

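The crop shows the open fingertips at about (490,165) and (628,150), on either side of the boss at (570,165). The hub is between the fingers. Next I descend with a small correction and close.

Emit:
servo_tool:
  motion:
    - [[0.002,-0.003,-0.02,0,0,0],[0.002,-0.003,-0.035,0,0,0],[0.002,-0.003,-0.044,0,0,0],[0.002,-0.003,-0.044,0,0,0],[0.002,-0.003,-0.044,0,0,0]]

```text
clock: 3.1
tool_pos: [0.4611, -0.2214, 0.0181]
orientation: [0.588, 3.085, -0.001]
wrist_force: [-0.6, -0.7, 0.2]
width: 1.001
grip_force: 0.0
```

Emit:
servo_tool:
  motion:
    - [[0,0,0,0,0,0],[0,0,0,0,0,0],[0,0,0,0,0,0],[0,0,0,0,0,0],[0,0,0,0,0,0],[0,0,0,0,0,0],[0,0,0,0,0,0],[0,0,0,0,0,0]]
  grip: 0.03

```text
clock: 3.9
tool_pos: [0.4609, -0.2214, 0.0181]
orientation: [0.588, 3.085, -0.001]
wrist_force: [-1.3, 0.8, 6.7]
width: 0.441
grip_force: 60.1
```

Emit:
servo_tool:
  motion:
    - [[0,0,0.01,0,0,0],[0,0,0.03,0,0,0],[0,0,0.06,0,0,0],[0,0,0.1,0,0,0],[0,0,0.14,0,0,0],[0.01,0.03,0.17,0,0,0],[0.02,0.07,0.19,0,0,0],[0.03,0.12,0.2,0,0,0],[0.035,0.16,0.2,0,0,0],[0.04,0.2,0.2,0,0,0],[0.045,0.24,0.2,0,0,0],[0.05,0.28,0.2,0,0,0]]

```text
clock: 5.1
tool_pos: [0.5097, 0.0606, 0.2175]
orientation: [-0.588, -3.085, 0.0]
wrist_force: [0.4, 0.3, -2.6]
width: 0.442
grip_force: 64.7
```

Emit:
servo_tool:
  motion:
    - [[0.01,0.04,0,0,0,0],[0.022,0.08,0,0,0,0],[0.034,0.12,0,0,0,0],[0.045,0.155,-0.005,0,0,0],[0.054,0.18,-0.01,0,0,0],[0.058,0.192,-0.015,0,0,0],[0.06,0.198,-0.02,0,0,0],[0.06,0.198,-0.02,0,0,0],[0.06,0.198,-0.02,0,0,0]]

```text
clock: 6.0
tool_pos: [0.5698, 0.2554, 0.197]
orientation: [-0.589, -3.085, 0.002]
wrist_force: [-0.3, -0.6, -3.6]
width: 0.442
grip_force: 64.8
```

```bash
python3 - <<'E'
from plant import *
import cv2,numpy as np,pickle
o=get_obs();print(o["tool_pos"],o["orientation"],o["wrist_force"])
d={n:capture(n) for n in("top","scene")};pickle.dump(d,open("c1.pkl","wb"))
a=d["top"]["pixels"][90:210,80:220];b=d["scene"]["pixels"][100:220,370:510]
cv2.imwrite("pics/p1.png",cv2.resize(np.hstack([a,b])[...,::-1],None,fx=2.8,fy=2.8,interpolation=0))
E
```

```text
[0.56983676 0.25544697 0.19702498] [-5.89471912e-01 -3.08460092e+00  2.39399781e-03] [-0.31807381 -0.58528892 -3.55588797]
```

View pics/p1.png

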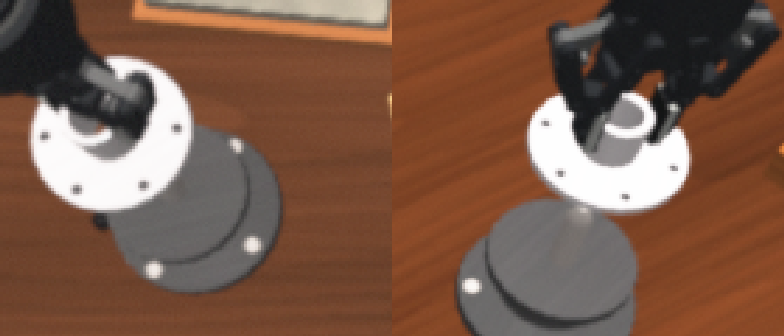

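The wide hub is held level, with its flange centred near crop pixel (112,135) in the top view and (608,150) in the scene view. It is above the spigot. I'll measure the flange centre.

```bash
cat >> h.py <<'E'
def flange(c,seed,z,r):
    k=blob(light(c),seed); best=None
    p=onplane(c,k,z); hull=np.array(onplane(c,cv2.convexHull(k)[:,0],z))
    f=lambda q:np.hypot(p[:,0]-q[0],p[:,1]-q[1])-r
    q=least_squares(f,hull.mean(0),loss="cauchy",f_scale=.0007).x
    return q,(abs(f(q))<.0015).sum(),len(p)
E
python3 - <<'E'
import pickle;from h import *
d=pickle.load(open("c1.pkl","rb"))
for n,s in(("top",(120,140)),("scene",(447,155))):
  for z in(.183,.186):print(n,z,flange(d[n],s,z,.052))
d=pickle.load(open("c0.pkl","rb"))
for n,s in(("top",(366,215)),("scene",(200,263))):print(n,flange(d[n],s,.007,.052))
E
```

```text
top 0.183 (array([0.56638878, 0.25778286]), np.int64(134), 248)
top 0.186 (array([0.56545424, 0.25654433]), np.int64(136), 248)
scene 0.183 (array([0.56690196, 0.25683719]), np.int64(97), 197)
scene 0.186 (array([0.56833363, 0.25461019]), np.int64(97), 197)
top (array([ 0.45701624, -0.21956959]), np.int64(130), 136)
scene (array([ 0.45869264, -0.21987532]), np.int64(138), 140)
```

Emit:
servo_tool:
  motion:
    - [[0,0.002,-0.01,0,0,0],[0,0.003,-0.02,0,0,0],[0,0.003,-0.03,0,0,0],[0,0.003,-0.03,0,0,0],[0,0.003,-0.03,0,0,0]]

```text
clock: 6.6
tool_pos: [0.5701, 0.2597, 0.1665]
orientation: [-0.588, -3.085, 0.001]
wrist_force: [-0.0, -0.2, -2.2]
width: 0.446
grip_force: 64.7
```

Emit:
servo_tool:
  motion:
    - [[0,-0.0005,-0.008,0,0,0],[0,-0.0005,-0.018,0,0,0],[0,-0.0005,-0.028,0,0,0],[0,-0.0005,-0.038,0,0,0],[0,-0.0005,-0.048,0,0,0],[0,-0.0005,-0.058,0,0,0],[0,-0.0005,-0.068,0,0,0],[0,-0.0005,-0.074,0,0,0],[0,-0.0005,-0.078,0,0,0],[0,-0.0005,-0.078,0,0,0]]

```text
clock: 7.6
tool_pos: [0.5702, 0.2593, 0.0887]
orientation: [-0.588, -3.085, 0.001]
wrist_force: [1.2, 0.3, -2.7]
width: 0.437
grip_force: 64.7
```

Emit:
servo_tool:
  motion:
    - [[0,0,-0.003,0,0,0],[0,0,-0.006,0,0,0],[0,0,-0.008,0,0,0],[0,0,-0.0095,0,0,0],[0,0,-0.0095,0,0,0]]

```text
clock: 8.1
tool_pos: [0.5704, 0.2594, 0.0796]
orientation: [-0.588, -3.086, 0.0]
wrist_force: [-0.7, 0.9, -3.2]
width: 0.438
grip_force: 64.7
```

Emit:
servo_tool:
  motion:
    - [[0,0,-0.001,0,0,0],[0,0,-0.002,0,0,0],[0,0,-0.002,0,0,0]]

```text
clock: 8.4
tool_pos: [0.5707, 0.2595, 0.0782]
orientation: [0.588, 3.086, 0.0]
wrist_force: [-0.5, 0.2, 0.4]
width: 0.441
grip_force: 64.9
```

Contact: the hub's weight is off the wrist. Releasing and lifting straight up.

Emit:
servo_tool:
  motion:
    - [[0,0,0,0,0,0],[0,0,0,0,0,0],[0,0,0,0,0,0],[0,0,0,0,0,0],[0,0,0.02,0,0,0],[0,0,0.05,0,0,0],[0,0,0.09,0,0,0],[0,0,0.12,0,0,0],[0,-0.04,0.13,0,0,0],[0,-0.08,0.13,0,0,0],[0,-0.13,0.13,0,0,0],[0,-0.18,0.13,0,0,0]]
  grip: 0.0854

```text
clock: 9.6
tool_pos: [0.5704, 0.0782, 0.2082]
orientation: [0.586, 3.085, 0.0]
wrist_force: [0.1, -0.4, -0.7]
width: 1.0
grip_force: 0.0
```

```bash
python3 - <<'E'
from plant import *
from h import *
import pickle
d={n:capture(n) for n in("top","scene")};pickle.dump(d,open("c2.pkl","wb"))
for n,s in(("top",(145,158)),("scene",(430,188))):
    try:print(n,flange(d[n],s,.067,.052))
    except Exception as e:print(e)
for n,s in(("top",(323,129)),("scene",(287,324))):print(n,flange(d[n],s,.007,.034))
a=d["top"]["pixels"][90:210,80:220];b=d["scene"]["pixels"][120:240,360:500]
cv2.imwrite("pics/p2.png",cv2.resize(np.hstack([a,b])[...,::-1],None,fx=2.8,fy=2.8,interpolation=0))
E
```

```text
top (array([0.76403826, 0.24030996]), np.int64(15), 92)
scene (array([0.56848147, 0.25936373]), np.int64(99), 134)
top (array([ 0.65260641, -0.12944529]), np.int64(81), 84)
scene (array([ 0.65387941, -0.12932741]), np.int64(102), 102)
```

View pics/p2.png

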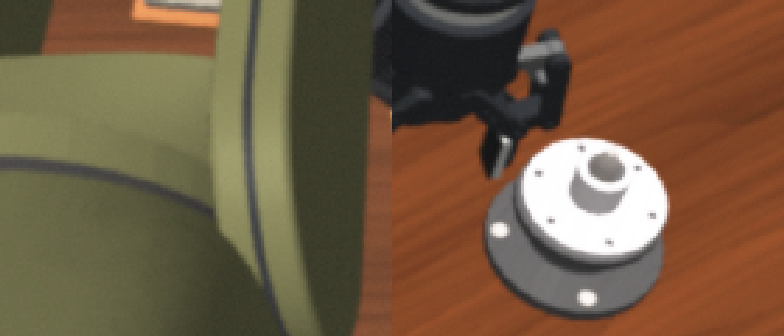

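The scene half shows the wide hub flat on the seat, centred near crop pixel (595,200), with the spigot area at about (605,165). I'll zoom in to check that the spigot stands out.

```bash
python3 - <<'E'
import pickle;from h import *
d=pickle.load(open("c2.pkl","rb"))
cv2.imwrite("pics/z.png",cv2.resize(d["scene"]["pixels"][160:225,400:465,::-1],None,fx=9,fy=9,interpolation=cv2.INTER_CUBIC))
E
```

```text
(no output)
```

View pics/z.png

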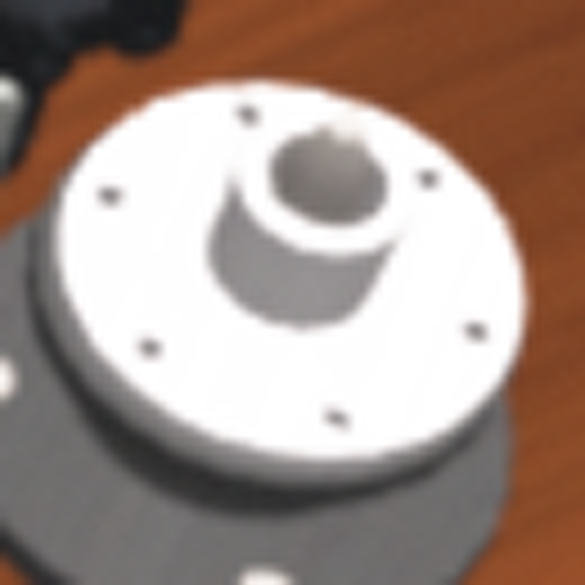

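The zoom shows the spigot tip at (342,130) standing out of the boss, and the flange lies flush on the seat. The wide hub is home. Next is the small hub at (0.653,-0.129).

Emit:
servo_tool:
  motion:
    - [[0.0166,-0.0415,0,0,0,0],[0.0332,-0.083,0,0,0,0],[0.05,-0.125,0,0,0,0],[0.067,-0.166,-0.02,0,0,0],[0.08,-0.195,-0.05,0,0,0],[0.083,-0.208,-0.085,0,0,0],[0.083,-0.208,-0.12,0,0,0],[0.083,-0.208,-0.14,0,0,0],[0.083,-0.208,-0.15,0,0,0],[0.083,-0.208,-0.15,0,0,0],[0.083,-0.208,-0.15,0,0,0]]

```text
clock: 10.8
tool_pos: [0.6545, -0.1284, 0.0588]
orientation: [0.587, 3.084, -0.0]
wrist_force: [-0.4, 0.3, -0.3]
width: 1.001
grip_force: 0.0
```

Emit:
servo_tool:
  motion:
    - [[-0.001,-0.001,-0.02,0,0,0],[-0.001,-0.001,-0.034,0,0,0],[-0.001,-0.001,-0.041,0,0,0],[-0.001,-0.001,-0.041,0,0,0],[-0.001,-0.001,-0.041,0,0,0]]

```text
clock: 11.3
tool_pos: [0.6529, -0.1296, 0.0172]
orientation: [0.588, 3.086, -0.0]
wrist_force: [-0.7, -0.4, 0.5]
width: 0.997
grip_force: 0.0
```

Emit:
servo_tool:
  motion:
    - [[0,0,0,0,0,0],[0,0,0,0,0,0],[0,0,0,0,0,0],[0,0,0,0,0,0],[0,0,0,0,0,0],[0,0,0,0,0,0],[0,0,0,0,0,0],[0,0,0,0,0,0]]
  grip: 0.03

```text
clock: 12.1
tool_pos: [0.653, -0.1298, 0.0177]
orientation: [0.588, 3.085, -0.0]
wrist_force: [-1.6, 0.3, 5.7]
width: 0.449
grip_force: 60.1
```

Emit:
servo_tool:
  motion:
    - [[0,0,0.01,0,0,0],[0,0,0.03,0,0,0],[0,0,0.06,0,0,0],[0,0,0.1,0,0,0],[0,0,0.14,0,0,0],[0,0.02,0.17,0,0,0],[-0.01,0.06,0.18,0,0,0],[-0.02,0.1,0.18,0,0,0],[-0.03,0.14,0.18,0,0,0],[-0.04,0.18,0.18,0,0,0],[-0.05,0.22,0.18,0,0,0],[-0.06,0.26,0.18,0,0,0]]

```text
clock: 13.3
tool_pos: [0.5913, 0.1319, 0.1967]
orientation: [-0.589, -3.085, 0.0]
wrist_force: [0.6, 0.7, -2.4]
width: 0.45
grip_force: 60.6
```

Emit:
servo_tool:
  motion:
    - [[-0.008,0.04,0,0,0,0],[-0.014,0.075,0,0,0,0],[-0.019,0.1,0,0,0,0],[-0.022,0.117,0,0,0,0],[-0.0245,0.126,0,0,0,0],[-0.0245,0.127,0,0,0,0],[-0.0245,0.127,0,0,0,0],[-0.0245,0.127,0,0,0,0]]

```text
clock: 14.1
tool_pos: [0.5684, 0.2561, 0.1968]
orientation: [0.59, 3.086, -0.001]
wrist_force: [-0.0, -0.3, -2.9]
width: 0.447
grip_force: 60.6
```

```bash
python3 - <<'E'
from plant import *
from h import *
import pickle
d={n:capture(n) for n in("top","scene")};pickle.dump(d,open("c3.pkl","wb"))
o=get_obs();print(o["tool_pos"],o["wrist_force"]);z=o["tool_pos"][2]-.0177+.006
for n in d:
    c=d[n];p=np.r_[o["tool_pos"][:2],z]
    s=c["camera_matrix"]@(R.from_rotvec(c["orientation"]).as_matrix().T@(p-c["xyz"]));s=s[:2]/s[2]
    print(n,s,flange(c,s,z,.034))
a=d["top"]["pixels"][90:210,80:220];b=d["scene"]["pixels"][90:210,370:510]
cv2.imwrite("pics/p3.png",cv2.resize(np.hstack([a,b])[...,::-1],None,fx=2.8,fy=2.8,interpolation=0))
E
```

```text
[0.5683523  0.256204   0.19678515] [ 0.00637069  0.0312286  -1.06244615]
top [119.96105959 135.89488274] (array([0.52737035, 0.22792084]), np.int64(28), 198)
scene [446.72591175 152.81079746] (array([0.56991528, 0.25448038]), np.int64(60), 125)
```

View pics/p3.png

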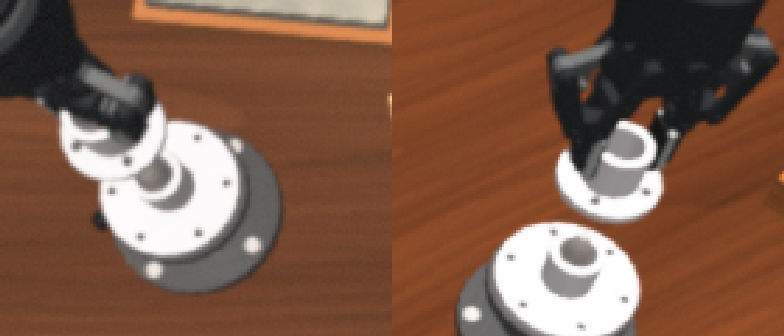

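The small hub is held level above the spigot. Its scene-view flange centre agrees with the TCP to within 2 mm; the top-view mask merged with the wide hub, so I ignore that fit. Next is a small shift, then the descent.

Emit:
servo_tool:
  motion:
    - [[-0.0015,0.002,-0.01,0,0,0],[-0.0015,0.003,-0.025,0,0,0],[-0.0015,0.003,-0.035,0,0,0],[-0.0015,0.003,-0.04,0,0,0],[-0.0015,0.003,-0.04,0,0,0],[-0.0015,0.003,-0.04,0,0,0]]

```text
clock: 14.8
tool_pos: [0.5668, 0.2604, 0.1569]
orientation: [0.589, 3.086, 0.0]
wrist_force: [0.1, -0.2, -2.2]
width: 0.445
grip_force: 60.6
```

Emit:
servo_tool:
  motion:
    - [[0,-0.0005,-0.006,0,0,0],[0,-0.0005,-0.013,0,0,0],[0,-0.0005,-0.02,0,0,0],[0,-0.0005,-0.026,0,0,0],[0,-0.0005,-0.031,0,0,0],[0,-0.0005,-0.034,0,0,0],[0,-0.0005,-0.034,0,0,0]]

```text
clock: 15.5
tool_pos: [0.5662, 0.2598, 0.1221]
orientation: [-0.588, -3.085, 0.001]
wrist_force: [-0.4, -0.6, -2.8]
width: 0.447
grip_force: 60.6
```

Emit:
servo_tool:
  motion:
    - [[0,0,-0.002,0,0,0],[0,0,-0.0035,0,0,0],[0,0,-0.0035,0,0,0]]

```text
clock: 15.8
tool_pos: [0.5665, 0.2599, 0.1193]
orientation: [-0.588, -3.086, -0.0]
wrist_force: [0.1, -0.3, -1.8]
width: 0.452
grip_force: 60.6
```

Emit:
servo_tool:
  motion:
    - [[0,0,-0.001,0,0,0],[0,0,-0.0015,0,0,0],[0,0,-0.0015,0,0,0]]

```text
clock: 16.1
tool_pos: [0.5666, 0.2599, 0.1178]
orientation: [0.588, 3.086, -0.0]
wrist_force: [0.1, 0.4, -2.5]
width: 0.447
grip_force: 60.6
```

Emit:
servo_tool:
  motion:
    - [[0,0,-0.001,0,0,0],[0,0,-0.001,0,0,0],[0,0,-0.001,0,0,0]]

```text
clock: 16.4
tool_pos: [0.5666, 0.26, 0.1177]
orientation: [0.588, 3.085, 0.001]
wrist_force: [-1.9, -0.6, 6.3]
width: 0.447
grip_force: 61.3
```

Contact at 6 N and the expected height. Releasing, then backing off.

Emit:
servo_tool:
  motion:
    - [[0,0,0,0,0,0],[0,0,0,0,0,0],[0,0,0,0,0,0],[0,0,0,0,0,0],[0,0,0,0,0,0],[0,0,0.02,0,0,0],[0,0,0.05,0,0,0],[0,0,0.09,0,0,0],[0,-0.03,0.1,0,0,0],[0,-0.08,0.1,0,0,0],[0,-0.13,0.1,0,0,0],[0,-0.18,0.1,0,0,0]]
  grip: 0.0854

```text
clock: 17.6
tool_pos: [0.5664, 0.0785, 0.2171]
orientation: [0.586, 3.085, 0.0]
wrist_force: [1.1, 0.7, -0.4]
width: 1.004
grip_force: 0.0
```

Emit:
servo_tool:
  motion:
    - [[0,-0.04,0,0,0,0],[0,-0.07,0,0,0,0],[0,-0.09,0,0,0,0],[0,-0.1,0,0,0,0],[0,-0.1,0,0,0,0],[0,-0.1,0,0,0,0]]

```text
clock: 18.2
tool_pos: [0.5665, -0.0194, 0.2167]
orientation: [-0.588, -3.086, -0.001]
wrist_force: [-0.3, 0.1, -0.7]
width: 1.0
grip_force: 0.0
```

```bash
python3 - <<'E'
from plant import *
from h import *
c=capture("scene");print(get_obs()["wrist_force"])
try:print(flange(c,(432,185),.106,.034))
except Exception as e:print(e)
cv2.imwrite("pics/f.png",cv2.resize(c["pixels"][140:240,380:480,::-1],None,fx=6,fy=6,interpolation=cv2.INTER_CUBIC))
E
```

```text
[ 0.45823726 -0.60932158 -0.12362672]
(array([0.60129794, 0.23845798]), np.int64(18), 150)
```

View pics/f.png

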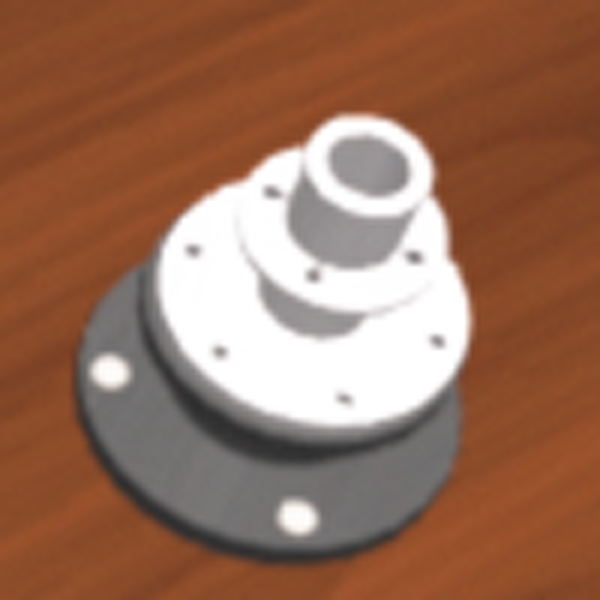

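Both hubs are stacked level on the spigot: the small flange is centred near (345,230) on the wide boss, and nothing touches them.

```bash
python3 -c "
from plant import *
print(job_done())"
```

```text
the job is handed in; nothing more can be done
None
```

The job is handed in: the wide hub is home on the seat and the small hub on top of it over the spigot, both lowered gently and released, the square hub left alone, in about 18 s of the 54 s allowed; the hand-in returned no verdict.

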